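# Click the retractable scriber out against the bench stop and lay it ready in its rest

## Task

Get the retractable scriber ready for marking out: take the green scriber, push its orange end button against the steel plate of the bench stop until the button is fully home and the point stays out, then lay the scriber lengthwise in both notches of the tool rest with its point at the red post's end, and let go. Leave the other tools where they are.

Things in the scene. Friction and masses are not known exactly. Their poses are not given: they have to be found in the camera images.
- click_scriber: Loose retractable scriber, about 80 g, lying on the worktop: green square barrel 105 x 14 x 14 mm, black nose cone to x -69.5 mm, orange round button at +x. Origin: middle of the barrel's underside, 7 mm under its centre line; x along the barrel from nose to button, z up. Grip across its sides (y) near the middle. Starts with the button pointing away from the robot, within 0.55 rad.
- scriber_rod (a joint): Travel (m) of the rod that carries button and point: 0 = button out, point hidden in the nose; 0.008 = button in, point out. A friction catch resists with about 5 N all the way and holds the rod wherever it is left; at 0.008 it meets a hard stop. About 5 N on the point would push it back.
- scriber_button (a point): Centre of the orange button's end face (9.6 mm across), on the barrel's centre line, 65.5 mm from the barrel's middle while out and 57.5 mm when fully home. Its x axis points out of the button.
- scriber_point (a point): Tip of the thin steel point on the barrel's centre line, 68 mm from the barrel's middle while hidden, 76 mm when out (then 6.5 mm beyond the nose).
- scriber_mid (a point): Middle of the scriber's barrel, on its centre line (7 mm above click_scriber's origin); axes as the scriber's.
- bench_stop: Bench stop, fixed: maple block 90 mm wide, 45 high, 50 deep, with a steel plate on the face toward the robot and a dark foot plate 130 mm wide, 6 mm thick, set back 13 mm from the face. Origin at worktop level, middle of the plate's front; x points into the block square to the plate, y along the plate. Yaw within 0.35 rad.
- stop_face (a point): Centre of the front of the bench stop's steel plate (plate 84 mm wide, 39 mm high), 22.5 mm above the worktop; axes as the bench stop's.
- tool_rest: Fixed rest: dark base 108 x 50 x 6 mm, two notched posts 9 mm thick centred 40 mm either side of its middle, red at -x, pale at +x. Notch floors 22 mm above the worktop, 18 mm wide; ears lean out to 29 mm apart, tops at 36 mm. 71 mm free between posts for fingers. Origin: middle of the underside; x from red to pale post, within 0.45 rad of straight ahead of the robot.
- rest_seat (a point): Point midway between the two notches at the height of their floors (22 mm above the worktop); axes as the tool rest's. The scriber laid in both notches has its barrel centre 7 mm above this.
- hanger_rods: Two fixed level rods 18 mm thick, side by side, hanging over the left part of the bench: they run in x from 0.41 m in front of to 0.41 m behind the origin, about 20 mm above it, within 30 mm of it in y. Their front ends reach out past the bench's front edge; keep the arm's wrist clear of them.
- tape_roll: Roll of masking tape 48 mm across, 12 mm high, loose bystander; origin at the centre of its underside.
- brass_block: Brass block 30 x 30 x 22 mm, loose bystander; origin at the centre of its underside.
- bur_cup: White paper cup with magenta bands, holding burs, 34 mm across, 49 mm high, loose bystander; origin at the centre of its underside.
- side_cutters: Side cutters with blue grips, 49 x 106 x 12 mm, lying, loose bystander; origin at the centre of the underside.
- needle_file: Needle file with red handle, 146 mm long, lying, loose bystander; origin at the centre of the underside.

How it is judged:
By the outcome, as a careful person would: the job done as asked, in the order asked, and still so for the second after the job is handed in, with the robot touching nothing.
It also fails if it takes over 54 s, if anything falls off the work surface, if the arm or the gripper's body presses on something with over 40 N, if the wrist force passes 120 N, or if a joint passes its speed limit or range.

## Robot

A 6-joint arm with a two-finger parallel gripper is mounted at the origin on a cart in front of the work surface, level with it; the furniture and walls round the work are solid. World frame = base frame: x ahead of the robot, y to its left, z up, the work surface at z = 0. Lengths are in mm, angles in degrees, forces in N, time in s.
With the tool pointing down it reaches from about 300 to 850 mm from the base axis. Payload 4.2 kg.
Tool frame: the origin (TCP) lies midway between the tips of the shut fingers; the grasp point (between the pads) lies 19 mm behind it; z points along the fingers, x is the direction in which the jaws open and shut, and the axes are right-handed (so a half turn about z gives the same grasp; the last joint's range is limited). The gripper opens to 91 mm and grips with 3 to 60 N. Pads are 32 mm wide; open, the fingers measure 118 mm over their backs; the gripper's body (76 mm by 178 mm) begins 60 mm behind the grasp point.
Start: joints at [-65.203, 18.312, 89.639, -0, 72.044, -1.146], TCP at [251.559, -517.07, 213.976] pointing down, gripper open.
Joint ranges: [-177.97, 177.97], [-48.28, 115.42], [12.27, 149.76], [-77.06, 257.06], [2.81, 150.46], [-146.56, 146.56]. Speed limits (degrees/s): [147.25, 147.25, 180, 180, 180, 180].

## Interface

Orientations are given as [roll, pitch, yaw] about the fixed x, y, z axes, in that order (R = Rz(yaw) Ry(pitch) Rx(roll)).
In Python, from workcell import env gives the robot as it stands. The module is installed in compiled form; this text tells all that it offers.
- The arm moves only by the tool drive_tool, never from a script. Its argument "series" is a list of rows, each a list of 3 entries, a list of its own where there are three numbers: the closure, from 0 (fully open) to 1 (shut), then the shift along the tool's x, y, z in mm, then the turn, a rotation vector about the tool's x, y, z in rad. In form: [[gripper, [dx, dy, dz], [rx, ry, rz]], ...]. A call has exactly 5 rows; each row is the pose to reach, as a shift and turn from the pose commanded when the call began, along the tool's axes at that moment; what a row does not reach only later rows make up. A row lasts 1/10 s, in which the tool goes at most 50 mm and 8.59 degrees, less where a joint would pass 70% of its speed; a pose out of reach is approached as far as the arm can. A call with a gripper value outside its range is refused whole. The fingers move at their own pace and stop on an object; "squeeze" is the grip in N (left out, the last holds). Time passes only in rows, so rows that repeat a pose let the fingers close, or fill a call up. It gives the time, the measured TCP pose, the force and the opening at its end, in the units of the state.
- env.state(): the state, without advancing time (a new reading comes with each control period).
- env.grab_frame(name): name is "side" or "top"; returns a dict with "image" (384x512x3 uint8, red, green, blue), "K" (3x3 intrinsics, pixels), "origin" and "orientation" of the camera in the world. Camera axes: x right, y down, z forward; pixel columns grow to the right and rows downward; lengths in mm; the calibration is good to about 2 mm. A picture is of the moment at which its call begins. There is no depth.
- env.job_done(): hands the job in, once; it reports no verdict.
The state is a dict: "time_s": time; "qpos": joint angles; "qvel": joint speeds; "effort": joint torques, N m; "ee_pos": TCP position; "ee_rot": TCP orientation; "force": force on the tool from outside, world axes, zero at the start; "torque": the same for the moment, N m; "gripper_width": finger opening in mm.
Only numpy, scipy, OpenCV 4.12 (cv2) and the standard library are available. Lean on these libraries where they do the work, as an engineer would, in place of code of your own. Each camera call takes 0.05 s, during which the arm holds its last target.

## Working session

There is one attempt and no reset: what is moved stays moved. The work goes in short steps, Python scripts to look and compute and a tool call to move; the robot and the scene stay as the last step left them, time stands still between calls to the robot, and variables do not carry over. Pictures are saved under pics/ and viewed, and the job is handed in when it is done.

Besides the shell and the picture viewer there is one more tool, called after "Call:" as name([rows], argument=value, ...), one row to a line, values as JSON. drive_tool: Moves the arm, as the interface text tells. Its arguments: {"type":"object","properties":{"series":{"type":"array","items":{"type":"array"}},"squeeze":{"type":"number"}},"required":["series"]}

```bash
mkdir -p pics; python3 - <<'E'
from workcell import env
import cv2
s=env.state();print({k:s[k] for k in('time_s','ee_pos','ee_rot','force','gripper_width')})
for n in('top','side'):
    f=env.grab_frame(n);cv2.imwrite(f'pics/{n}0.png',f['image'][:,:,::-1]);print(n,f['K'],f['origin'],f['orientation'])
E
```

```text
{'time_s': 0.0, 'ee_pos': array([ 251.33004946, -516.59013433,  213.12161149]), 'ee_rot': array([-1.79997304e+02,  1.02014650e-01, -6.40561176e+01]), 'force': array([ 0.15276066,  0.1244672 , -0.5671446 ]), 'gripper_width': 91.24981895065653}
top [[356.51744215   0.         255.92059257]
 [  0.         356.51744215 193.43806405]
 [  0.           0.           1.        ]] [ 338.39887773   87.70807339 1418.75401405] [-170.56643282    0.24121316  -88.48505216]
side [[479.02677295   0.         251.04587939]
 [  0.         479.02677295 198.38848317]
 [  0.           0.           1.        ]] [  233.2291936  -1169.61014508   913.68980518] [-117.458027     -0.96139615  -12.28355763]
```

View pics/top0.png

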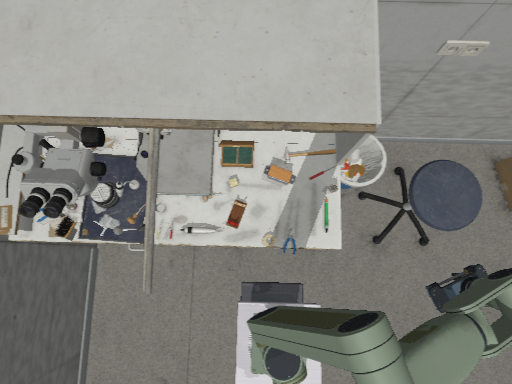

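View pics/side0.png

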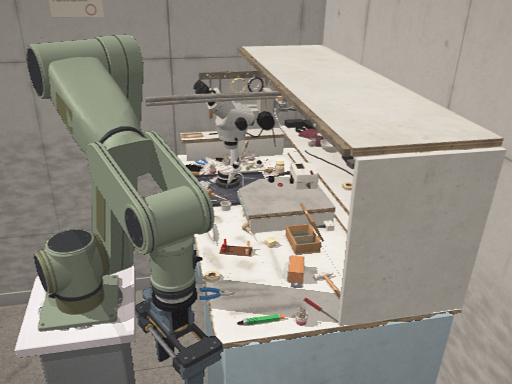

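The bench lies at top-image cols 150–340, rows 130–248. The green scriber is near (326,214), the rest with its red post near (236,213), and the maple stop near (280,171). In the side image the scriber is near (262,320), the rest near (236,250) and the stop near (297,268). I'll enlarge these areas.

```bash
python3 - <<'E'
import cv2
a=cv2.imread('pics/top0.png')[125:260,205:350];cv2.imwrite('pics/top0c.png',cv2.resize(a,None,fx=5.5,fy=4.4 if 0 else 4.4,interpolation=cv2.INTER_CUBIC) if 0 else cv2.resize(a[:105+30],None,fx=4.4,fy=4.4,interpolation=cv2.INTER_CUBIC))
a=cv2.imread('pics/side0.png')[220:345,190:360];cv2.imwrite('pics/side0c.png',cv2.resize(a,None,fx=4.6,fy=4.6,interpolation=cv2.INTER_CUBIC))
E
```

```text
(no output)
```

View pics/top0c.png

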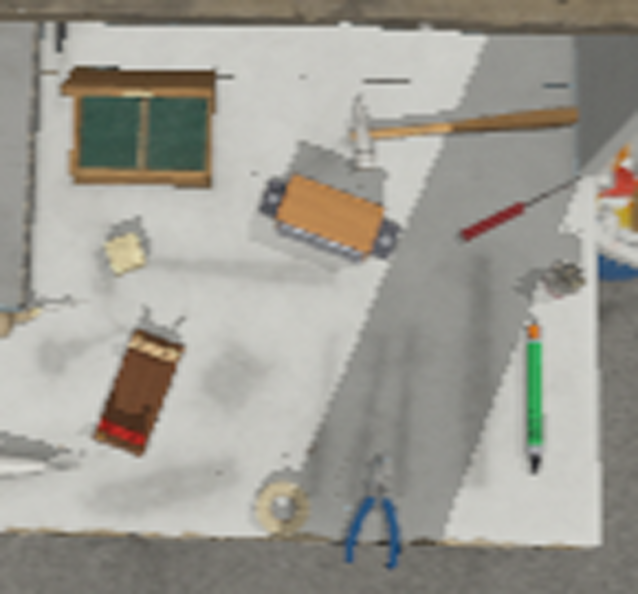

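View pics/side0c.png

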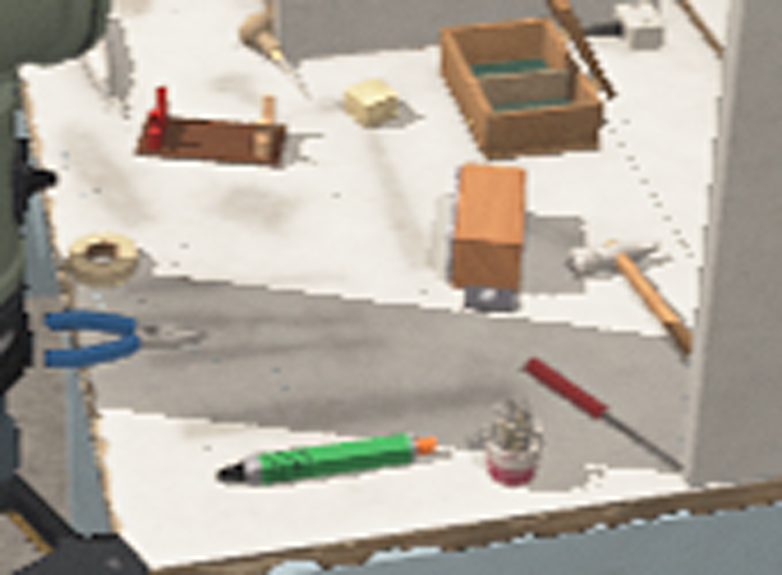

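```bash
cat > h.py <<'E'
import numpy as np, cv2
from scipy.spatial.transform import Rotation as Ro
def cam(f): return f['K'],np.array(f['origin'],float),Ro.from_euler('xyz',f['orientation'],degrees=True).as_matrix()
def ray(f,uv):
    K,o,R=cam(f); d=R@np.linalg.inv(K)@np.array([uv[0],uv[1],1.]); return o,d/np.linalg.norm(d)
def onz(f,uv,z):
    o,d=ray(f,uv); return o+d*(z-o[2])/d[2]
def tri(f,a,g,b):
    o1,d1=ray(f,a);o2,d2=ray(g,b)
    s=np.linalg.lstsq(np.c_[d1,-d2],o2-o1,rcond=None)[0]
    p,q=o1+s[0]*d1,o2+s[1]*d2
    return (p+q)/2,np.linalg.norm(p-q)
def proj(f,p):
    K,o,R=cam(f); q=K@(R.T@(np.array(p,float)-o)); return q[:2]/q[2]
def hsv(f): return cv2.cvtColor(f['image'],cv2.COLOR_RGB2HSV)
def mask(f,lo,hi,box=None):
    m=cv2.inRange(hsv(f),np.array(lo),np.array(hi))
    if box:
        k=np.zeros_like(m);x0,x1,y0,y1=box;k[y0:y1,x0:x1]=1;m=m*k
    return m
def big(m):
    n,l,s,c=cv2.connectedComponentsWithStats(m)
    if n<2: return None
    i=1+np.argmax(s[1:,4]); return s[i],c[i],(l==i).astype(np.uint8)
def axis(b):
    ys,xs=np.nonzero(b);p=np.c_[xs,ys].astype(float);c=p.mean(0)
    w,v=np.linalg.eigh(np.cov((p-c).T));d=v[:,1];t=(p-c)@d
    return c,d,t.min(),t.max()
E
python3 - <<'E'
from h import *
from workcell import env
np.set_printoptions(precision=1,suppress=True)
T=env.grab_frame('top');S=env.grab_frame('side')
for n,f,bx in(('top',T,(300,345,180,245)),('side',S,(230,310,300,335))):
    print(n)
    for nm,lo,hi in(('green',(45,90,60),(80,255,255)),('orange',(5,140,150),(18,255,255)),('black',(0,0,0),(180,255,70))):
        r=big(mask(f,lo,hi,bx))
        if r is None: print(nm,None);continue
        c,d,a,b=axis(r[2]) if r[0][4]>2 else (r[1],0*r[1],0,0)
        print(nm,r[0],c,'z7',onz(f,c,7),'z14',onz(f,c,14),'ends z7',onz(f,c+a*d,7)[:2],onz(f,c+b*d,7)[:2])
# stop
r=big(mask(T,(8,100,120),(22,255,255),(260,300,155,190)));c=cv2.minAreaRect(cv2.findContours(r[2],0,1)[0][0]);print('stoptop',r[0],c);print([onz(T,p,45)[:2] for p in cv2.boxPoints(c)])
# rest base
r=big(mask(T,(0,60,30),(20,255,130),(225,250,195,232)));c=cv2.minAreaRect(cv2.findContours(r[2],0,1)[0][0]);print('rest',r[0],c);print([onz(T,p,6)[:2] for p in cv2.boxPoints(c)])
for n,f,bx in(('T',T,(220,255,195,232)),('S',S,(215,255,235,262))):
    r=big(mask(f,(0,180,110),(6,255,255),bx)); 
    if r: print(n,'red',r[0],r[1])
E
```

```text
top
green [325 203   3  23  69] [326. 214.] z7 [ 497.1 -180.7    7. ] z14 [ 496.3 -179.3   14. ] ends z7 [ 541.2 -180.9] [ 453.4 -180.4]
orange [325 199   2   3   5] [325.6 199.8] z7 [ 554.1 -179.4    7. ] z14 [ 553.  -178.1   14. ] ends z7 [ 557.7 -178.2] [ 549.3 -181. ]
black [326 229   1   3   3] [326. 230.] z7 [ 433.7 -180.3    7. ] z14 [ 433.3 -179.    14. ] ends z7 [ 437.7 -180.3] [ 429.8 -180.3]
side
green [246 314  33  11 194] [262.5 319.1] z7 [ 496.5 -181.2    7. ] z14 [ 494.5 -188.8   14. ] ends z7 [ 541.7 -181. ] [ 450.7 -181.4]
orange [281 315   3   4  11] [281.9 316.4] z7 [ 552.2 -180.8    7. ] z14 [ 549.8 -188.4   14. ] ends z7 [ 555.1 -174.8] [ 549.  -187.4]
black [238 321   5   4  13] [240.4 322.4] z7 [ 433.9 -182.1    7. ] z14 [ 432.4 -189.7   14. ] ends z7 [ 438.5 -182.6] [ 427.4 -181.3]
stoptop [268 165  24  18 250] ((279.73974609375, 173.02740478515625), (22.705982208251953, 11.001867294311523), 20.556047439575195)
[array([644.4,  57.2]), array([686.5,  42.8]), array([656.3, -41.6]), array([614.5, -26.9])]
rest [227 204  18  25 238] ((235.34481811523438, 215.637939453125), (11.513111114501953, 22.469135284423828), 21.801410675048828)
[array([447.4, 215.8]), array([531.6, 185.8]), array([515.5, 142.5]), array([431.6, 172.9])]
T red [228 220  10   6  28] [232.4 223. ]
S red [223 239   3   7   9] [224.7 242.4]
```

```bash
python3 - <<'E'
from h import *
from workcell import env
T=env.grab_frame('top');S=env.grab_frame('side')
def crop(f,x0,x1,y0,y1,k,n):
    im=cv2.resize(f['image'][y0:y1,x0:x1],None,fx=k,fy=k,interpolation=cv2.INTER_CUBIC)[:,:,::-1].copy()
    for i in range(0,x1-x0,5): cv2.putText(im,str(x0+i),(i*k,10),0,.35,(255,0,255),1);cv2.line(im,(i*k+k//2,12),(i*k+k//2,18),(255,0,255),1)
    for i in range(0,y1-y0,5): cv2.putText(im,str(y0+i),(0,i*k+k//2+4),0,.35,(255,0,255),1)
    return im
a=crop(T,220,255,195,232,11,'');b=crop(S,212,258,232,262,11,'')
h=max(a.shape[0],b.shape[0]);
o=np.zeros((h,a.shape[1]+b.shape[1],3),np.uint8);o[:a.shape[0],:a.shape[1]]=a[:,:];o[:b.shape[0],a.shape[1]:]=b
print(o.shape);cv2.imwrite('pics/rest.png',o[:,:800] if 0 else cv2.resize(o,(800,int(h*800/o.shape[1]))))
a=crop(T,258,302,150,192,9,'');b=crop(S,280,315,248,292,9,'')
h=max(a.shape[0],b.shape[0]);o=np.zeros((h,a.shape[1]+b.shape[1],3),np.uint8);o[:a.shape[0],:a.shape[1]]=a;o[:b.shape[0],a.shape[1]:]=b
cv2.imwrite('pics/stop.png',o);print(o.shape)
E
```

```text
(407, 891, 3)
(396, 711, 3)
```

View pics/rest.png

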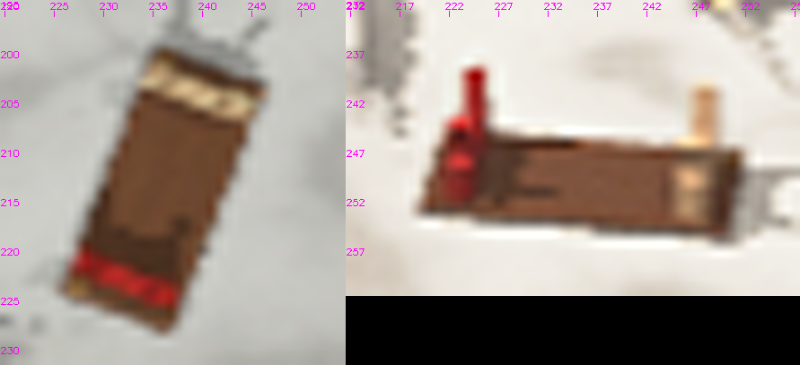

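View pics/stop.png

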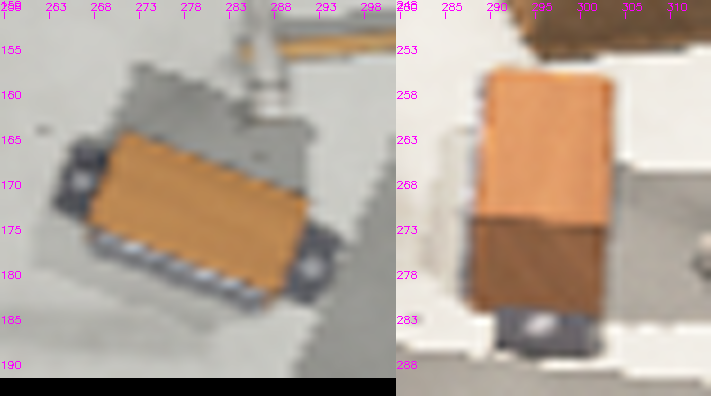

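```bash
python3 - <<'E'
from h import *
from workcell import env
np.set_printoptions(precision=1,suppress=True)
T=env.grab_frame('top');S=env.grab_frame('side')
def up(f,x0,x1,y0,y1,k=8):
    return cv2.cvtColor(cv2.resize(f['image'][y0:y1,x0:x1],None,fx=k,fy=k,interpolation=cv2.INTER_CUBIC),cv2.COLOR_RGB2HSV),(x0,y0,k)
def back(p,t): return (np.array(p)+.5)/t[2]-.5+np.array(t[:2])
def rect(f,box,lo,hi,z,nm):
    h,t=up(f,*box);m=cv2.inRange(h,np.array(lo),np.array(hi));m=cv2.morphologyEx(m,cv2.MORPH_CLOSE,np.ones((17,17)))
    r=big(m)[2];ct=cv2.findContours(r,0,1)[0][0]
    q=np.array([onz(f,back(p,t),z)[:2] for p in ct[:,0]],np.float32)
    R=cv2.minAreaRect(q);B=cv2.boxPoints(R);M=cv2.moments(q);print(nm,'c',np.array(R[0]),'size',np.array(R[1]),R[2],'centroid',M['m10']/M['m00'],M['m01']/M['m00'])
rect(T,(220,255,195,235),(0,90,20),(25,255,255),6,'rest T')
rect(S,(212,258,243,262),(0,90,20),(25,255,255),6,'rest S')
rect(T,(258,302,155,192),(8,130,120),(22,255,255),45,'stop T')
rect(S,(280,315,248,292),(5,90,190),(22,255,255),45,'stop S')
h,t=up(T,220,255,195,232);r=big(cv2.inRange(h,np.array((0,180,110)),np.array((6,255,255))));print('redT z36',onz(T,back(r[1],t),33)[:2],back(r[1],t))
h,t=up(T,220,255,195,210);r=big(cv2.inRange(h,np.array((10,30,150)),np.array((30,140,255))));print('paleT',onz(T,back(r[1],t),30)[:2],back(r[1],t),r[0])
print(onz(T,(380,130),300),env.state()['time_s'])
E
```

```text
rest T c [489.3 176.9] size [ 46.9 106.4] 70.90451049804688 centroid 489.17506187558274 176.80036814005123
rest S c [491.  184.5] size [ 77.8 105.4] 71.47681427001953 centroid 487.63418857959635 174.5263143448055
stop T c [650.8   8.4] size [88.4 43.2] 70.28351593017578 centroid 650.5397150685734 8.281163613366175
stop S c [648.4   4.1] size [89.9 45. ] 70.69837188720703 centroid 648.3277005644499 4.079811499501909
redT z36 [449.7 187.8] [232.4 223. ]
paleT [524.9 161.5] [239.9 204.1] [ 110   51  109   65 1941]
[ 744.9 -303.1  300. ] 0.4
```

```bash
python3 - <<'E'
from h import *
from workcell import env
T=env.grab_frame('top');S=env.grab_frame('side')
print(tri(T,(380,127),S,(352,155)),onz(S,(345,325),0),onz(T,(340,250),0))
print('cup',onz(T,(333,188),49))
s=env.state();print(s['ee_pos'],s['ee_rot'],s['qpos'])
E
```

```text
(array([ 679.24246716, -232.20114699,  503.45132281]), np.float64(0.35900482549634555)) [ 7.16149160e+02 -2.40739524e+02  1.13686838e-13] [ 357.32260334 -236.08208577    0.        ]
cup [ 594.99147666 -200.53418455   49.        ]
[ 251.55606121 -517.02499235  213.92437266] [-1.79996900e+02  2.03090004e-03 -6.40570348e+01] [-6.52028109e+01  1.83136762e+01  8.96439692e+01  3.21530272e-03
  7.20444471e+01 -1.14676722e+00]
```

```bash
cat > go.py <<'E'
import sys
from h import *
from workcell import env
# go.py x y z yaw : delta to target (TCP, pointing down, roll 180)
s=env.state();x,y,z,yaw=map(float,sys.argv[1:5])
R=Ro.from_euler('xyz',s['ee_rot'],degrees=True);G=Ro.from_euler('xyz',[180,0,yaw],degrees=True)
print('t',round(s['time_s'],2),'pos',np.round(s['ee_pos'],1),'rot',np.round(s['ee_rot'],2),'F',np.round(s['force'],1),'w',round(s['gripper_width'],1))
print('shift',np.round(R.inv().apply(np.array([x,y,z])-s['ee_pos']),1),'turn',np.round((R.inv()*G).as_rotvec(),3))
E
python3 go.py 495 -181 120 -90
```

```text
t 0.5 pos [ 251.6 -517.   213.9] rot [-180.      0.    -64.06] F [ 0.7 -0.4  0.2] w 91.4
shift [-195.7 -365.9   94. ] turn [-0.     0.     0.453]
```

Call:
drive_tool([
  [0, [-18, -34, 9], [0, 0, 0.09]],
  [0, [-36, -68, 18], [0, 0, 0.18]],
  [0, [-54, -102, 27], [0, 0, 0.27]],
  [0, [-72, -136, 36], [0, 0, 0.36]],
  [0, [-90, -170, 45], [0, 0, 0.453]],
])

```text
time_s: 1.0
ee_pos: [365.8, -360.5, 168.8]
ee_rot: [-180.0, -0.0, -90.2]
force: [-0.1, -0.5, 0.1]
gripper_width: 91.3
```

```bash
python3 go.py 495 -181 120 -90
```

```text
t 1.0 pos [ 365.8 -360.5  168.8] rot [-1.7997e+02 -2.0000e-02 -9.0250e+01] F [-0.1 -0.5  0.1] w 91.3
shift [-180.1 -128.4   48.8] turn [-0.    -0.    -0.004]
```

Call:
drive_tool([
  [0, [-38, -27, 10], [0, 0, 0]],
  [0, [-76, -54, 20], [0, 0, 0]],
  [0, [-114, -81, 30], [0, 0, 0]],
  [0, [-150, -107, 40], [0, 0, 0]],
  [0, [-180, -128, 49], [0, 0, 0]],
])

```text
time_s: 1.5
ee_pos: [494.3, -179.8, 119.7]
ee_rot: [-180.0, -0.0, -90.0]
force: [0.1, 0.5, 0.7]
gripper_width: 91.6
```

```bash
python3 - <<'E'
from h import *
from workcell import env
np.set_printoptions(precision=1,suppress=True)
for n,b in(('top',(290,350,170,250)),('side',(190,340,240,345))):
    f=env.grab_frame(n);a=f['image'][b[2]:b[3],b[0]:b[1],::-1];cv2.imwrite(f'pics/{n}1.png',cv2.resize(a,None,fx=5,fy=5,interpolation=cv2.INTER_CUBIC))
E
python3 go.py 495 -181 2 -90
```

```text
t 1.6 pos [ 494.6 -178.3  118.9] rot [ 1.7995e+02  9.0000e-02 -8.9730e+01] F [ 0.1 -0.8  0.4] w 91.7
shift [  2.9  -0.5 116.9] turn [0.001 0.002 0.005]
```

View pics/side1.png

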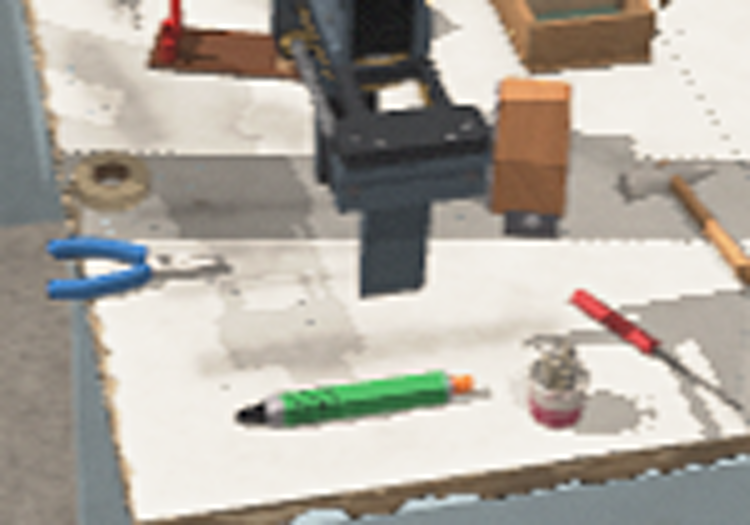

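The gripper is over the scriber (view px 350,400) and the cup (558,380) is clear beyond the button. I'll descend and close.

Call:
drive_tool([
  [0, [2, 0, 30], [0, 0, 0]],
  [0, [2, 0, 62], [0, 0, 0]],
  [0, [2, 0, 92], [0, 0, 0]],
  [0, [2, 0, 110], [0, 0, 0]],
  [0, [2, 0, 115.5], [0, 0, 0]],
])

```text
time_s: 2.1
ee_pos: [491.5, -184.0, 2.8]
ee_rot: [179.8, 0.1, -90.0]
force: [0.1, 0.4, -0.7]
gripper_width: 91.1
```

Call:
drive_tool([
  [0, [0, 0, 0], [0, 0, 0]],
  [1, [0, 0, 0], [0, 0, 0]],
  [1, [0, 0, 0], [0, 0, 0]],
  [1, [0, 0, 0], [0, 0, 0]],
  [1, [0, 0, 0], [0, 0, 0]],
], squeeze=45)

```text
time_s: 2.6
ee_pos: [493.4, -184.0, 5.1]
ee_rot: [-179.9, -0.0, -90.0]
force: [0.5, -0.1, 0.3]
gripper_width: 62.3
```

Call:
drive_tool([
  [1, [0, 0, 0], [0, 0, 0]],
  [1, [0, 0, 0], [0, 0, 0]],
  [1, [0, 0, 0], [0, 0, 0]],
  [1, [0, 0, 0], [0, 0, 0]],
  [1, [0, 0, 0], [0, 0, 0]],
])

```text
time_s: 3.1
ee_pos: [493.1, -183.8, 4.4]
ee_rot: [180.0, -0.0, -90.0]
force: [0.5, -0.1, -0.0]
gripper_width: 21.9
```

Call:
drive_tool([
  [1, [0, 0, 2.5], [0, 0, 0]],
  [1, [0, 0, 2.5], [0, 0, 0]],
  [1, [0, 0, 2.5], [0, 0, 0]],
  [1, [0, 0, 2.5], [0, 0, 0]],
  [1, [0, 0, 2.5], [0, 0, 0]],
])

```text
time_s: 3.6
ee_pos: [493.4, -183.8, 2.1]
ee_rot: [-180.0, -0.0, -90.0]
force: [0.5, 0.8, 2.0]
gripper_width: 13.9
```

Call:
drive_tool([
  [1, [0, 0, -20], [0, 0, 0]],
  [1, [0, 0, -50], [0, 0, 0]],
  [1, [0, 0, -85], [0, 0, 0]],
  [1, [0, 0, -110], [0, 0, 0]],
  [1, [0, 0, -110], [0, 0, 0]],
])

```text
time_s: 4.1
ee_pos: [495.1, -184.7, 115.0]
ee_rot: [-179.6, -0.2, -90.0]
force: [0.4, 0.1, -1.1]
gripper_width: 13.6
```

```bash
cat > look.py <<'E'
import sys
from h import *
from workcell import env
np.set_printoptions(precision=1,suppress=True)
n=sys.argv[1]; bs={'top':list(map(int,sys.argv[2:6])),'side':list(map(int,sys.argv[6:10]))}
for c in('top','side'):
    f=env.grab_frame(c);b=bs[c];a=f['image'][b[2]:b[3],b[0]:b[1],::-1];k=min(800/a.shape[1],600/a.shape[0],8)
    cv2.imwrite(f'pics/{c}{n}.png',cv2.resize(a,None,fx=k,fy=k,interpolation=cv2.INTER_CUBIC))
    m=mask(f,(45,110,60),(80,255,255),b);
    for nm,lo,hi in(('green',(50,130,60),(75,255,255)),('orange',(8,160,190),(15,255,255)),('black',(0,0,0),(180,255,60))):
        r=big(mask(f,lo,hi,b))
        if r: print(c,nm,r[0],r[1])
E
python3 look.py 2 270 350 160 250 190 340 220 345; python3 go.py 538 46 85 -109.5
```

```text
top black [314 198  14  20 204] [320.  207.1]
side green [272 284   9   6  43] [276.  286.4]
side orange [284 284   3   2   5] [285.2 284.6]
side black [249 222  31  44 600] [265.8 241.6]
t 4.2 pos [ 492.5 -183.7  111.5] rot [179.96   0.   -90.01] F [-0.6  0.5 -1.3] w 13.8
shift [-229.7  -45.4   26.5] turn [ 0.001 -0.     0.34 ]
```

View pics/side2.png

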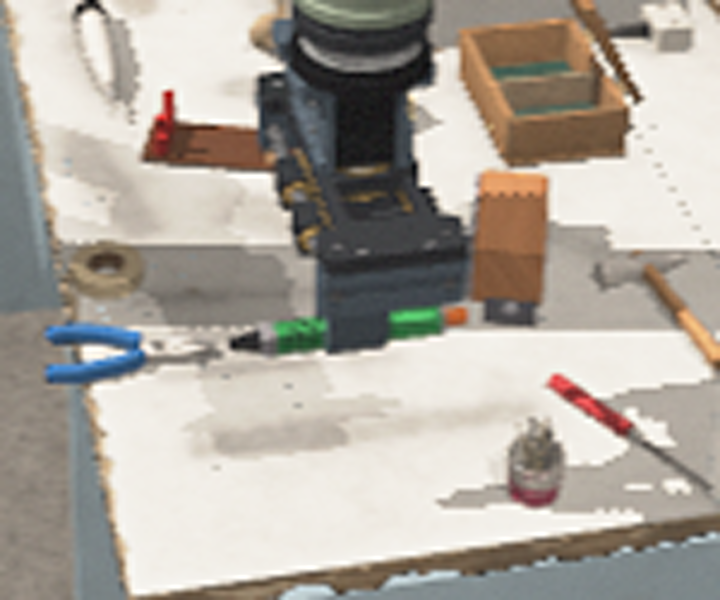

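Call:
drive_tool([
  [1, [-46, -8, 5], [0, 0, 0.068]],
  [1, [-92, -16, 10], [0, 0, 0.136]],
  [1, [-138, -24, 15], [0, 0, 0.204]],
  [1, [-184, -32, 20], [0, 0, 0.272]],
  [1, [-230, -40, 26], [0, 0, 0.34]],
])

```text
time_s: 4.7
ee_pos: [531.7, 47.8, 83.7]
ee_rot: [179.8, -0.1, -109.7]
force: [1.6, -0.2, -0.5]
gripper_width: 13.9
```

```bash
python3 go.py 532 48 20 -109.5
```

```text
t 4.7 pos [531.7  47.8  83.7] rot [ 1.7980e+02 -1.0000e-01 -1.0966e+02] F [ 1.6 -0.2 -0.5] w 13.9
shift [-0.4 -0.4 63.7] turn [ 0.004 -0.002 -0.003]
```

Call:
drive_tool([
  [1, [0, 0, 20], [0, 0, 0]],
  [1, [0, 0, 40], [0, 0, 0]],
  [1, [0, 0, 58], [0, 0, 0]],
  [1, [0, 0, 63], [0, 0, 0]],
  [1, [0, 0, 63], [0, 0, 0]],
])

```text
time_s: 5.2
ee_pos: [531.5, 46.0, 21.0]
ee_rot: [179.8, -0.1, -109.5]
force: [0.0, 0.3, -1.4]
gripper_width: 13.3
```

```bash
python3 look.py 3 220 320 130 230 200 340 215 320; python3 go.py 560 38 20 -109.5
```

```text
top black [246 185   9  17  83] [250.6 194.7]
side green [263 264   9   5  37] [267.1 265.6]
side orange [275 266   2   1   2] [275.5 266. ]
side black [247 215  24  30 341] [257.3 228.5]
t 5.3 pos [533.2  46.   22.9] rot [ 1.7999e+02 -1.0000e-02 -1.0951e+02] F [-0.2  0.  -0.8] w 13.6
shift [ -1.4 -27.9   2.9] turn [ 0. -0. -0.]
```

View pics/side3.png

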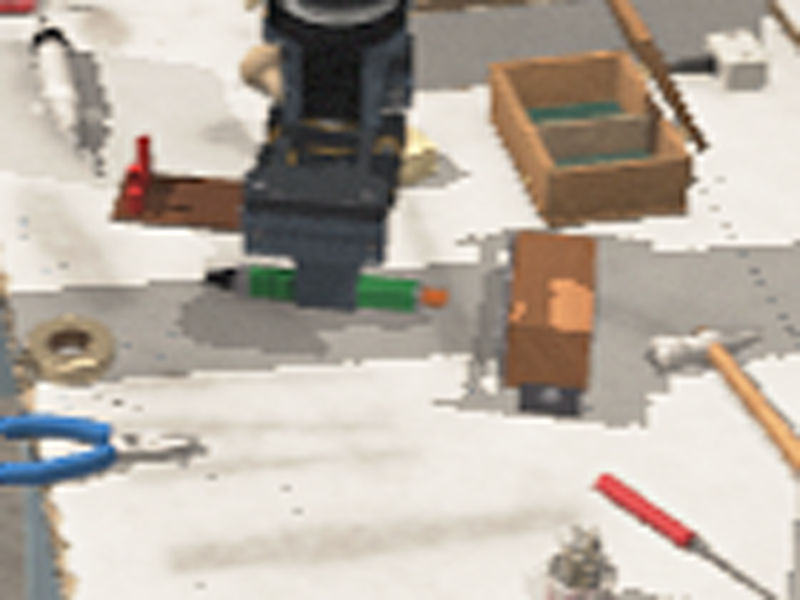

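View pics/top3.png

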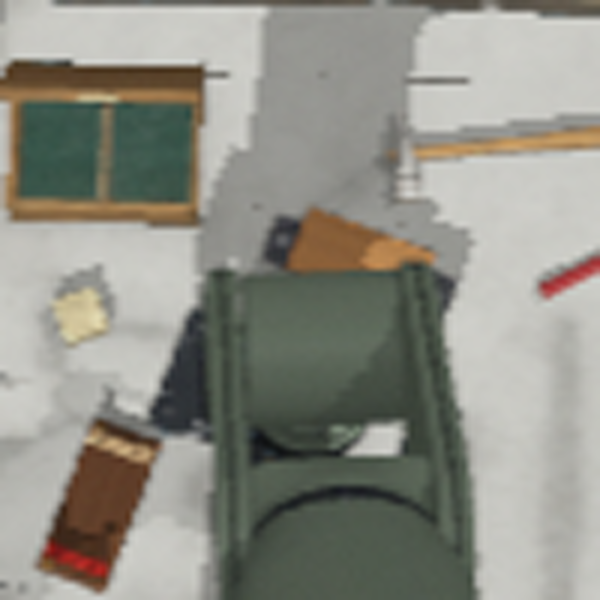

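The side view shows the scriber level, with its button (430,297) about 30 mm short of the plate and facing it. I'll advance.

Call:
drive_tool([
  [1, [0, -6, 1], [0, 0, 0]],
  [1, [0, -12, 1], [0, 0, 0]],
  [1, [0, -17, 1], [0, 0, 0]],
  [1, [0, -20, 1], [0, 0, 0]],
  [1, [0, -22, 1], [0, 0, 0]],
])

```text
time_s: 5.8
ee_pos: [554.4, 38.6, 22.1]
ee_rot: [-180.0, 0.0, -109.5]
force: [0.1, -1.0, -1.8]
gripper_width: 13.9
```

Call:
drive_tool([
  [1, [0, -1, 0], [0, 0, 0]],
  [1, [0, -2, 0], [0, 0, 0]],
  [1, [0, -3, 0], [0, 0, 0]],
  [1, [0, -4, 0], [0, 0, 0]],
  [1, [0, -4, 0], [0, 0, 0]],
])

```text
time_s: 6.3
ee_pos: [557.8, 37.5, 22.0]
ee_rot: [-180.0, -0.0, -109.5]
force: [-0.1, -0.6, -0.6]
gripper_width: 13.9
```

Call:
drive_tool([
  [1, [0, -1, 0], [0, 0, 0]],
  [1, [0, -2, 0], [0, 0, 0]],
  [1, [0, -3, 0], [0, 0, 0]],
  [1, [0, -4, 0], [0, 0, 0]],
  [1, [0, -4, 0], [0, 0, 0]],
])

```text
time_s: 6.8
ee_pos: [561.6, 36.1, 21.9]
ee_rot: [-180.0, 0.0, -109.5]
force: [-0.2, 0.6, -1.3]
gripper_width: 13.7
```

Call:
drive_tool([
  [1, [0, -1, 0], [0, 0, 0]],
  [1, [0, -2, 0], [0, 0, 0]],
  [1, [0, -3, 0], [0, 0, 0]],
  [1, [0, -4, 0], [0, 0, 0]],
  [1, [0, -4, 0], [0, 0, 0]],
])

```text
time_s: 7.3
ee_pos: [563.8, 35.2, 21.8]
ee_rot: [179.8, -0.0, -109.5]
force: [-4.5, 2.7, 1.6]
gripper_width: 13.4
```

Contact at about 5 N, which is the catch moving. I'll continue in small steps.

Call:
drive_tool([
  [1, [0, -1, 0], [0, 0, 0]],
  [1, [0, -2, 0], [0, 0, 0]],
  [1, [0, -3, 0], [0, 0, 0]],
  [1, [0, -4, 0], [0, 0, 0]],
  [1, [0, -4, 0], [0, 0, 0]],
])

```text
time_s: 7.8
ee_pos: [567.9, 33.8, 21.8]
ee_rot: [179.9, -0.0, -109.5]
force: [-4.4, 2.6, 1.4]
gripper_width: 13.6
```

Call:
drive_tool([
  [1, [0, -0.5, 0], [0, 0, 0]],
  [1, [0, -1, 0], [0, 0, 0]],
  [1, [0, -1.5, 0], [0, 0, 0]],
  [1, [0, -2, 0], [0, 0, 0]],
  [1, [0, -2, 0], [0, 0, 0]],
])

```text
time_s: 8.3
ee_pos: [569.3, 33.2, 21.7]
ee_rot: [179.8, -0.0, -109.5]
force: [-5.6, 4.1, 2.7]
gripper_width: 13.3
```

Call:
drive_tool([
  [1, [0, -0.5, 0], [0, 0, 0]],
  [1, [0, -1, 0], [0, 0, 0]],
  [1, [0, -1, 0], [0, 0, 0]],
  [1, [0, -1, 0], [0, 0, 0]],
  [1, [0, -1, 0], [0, 0, 0]],
])

```text
time_s: 8.8
ee_pos: [569.4, 33.2, 21.7]
ee_rot: [179.7, -0.0, -109.5]
force: [-7.2, 4.2, 3.6]
gripper_width: 14.1
```

```bash
python3 look.py 4 220 320 130 230 220 320 230 305; python3 go.py 560 38 20 -109.5
```

```text
top black [250 172  10  20 114] [255.3 183.2]
side green [275 265   9   5  37] [279.5 266.8]
side black [256 243  26  12  94] [270.9 250.8]
t 8.9 pos [569.3  33.2  21.7] rot [ 1.7971e+02 -5.0000e-02 -1.0950e+02] F [-6.2  4.9  3.3] w 13.6
shift [-1.4 10.4  1.7] turn [ 0.005 -0.001 -0.   ]
```

View pics/side4.png

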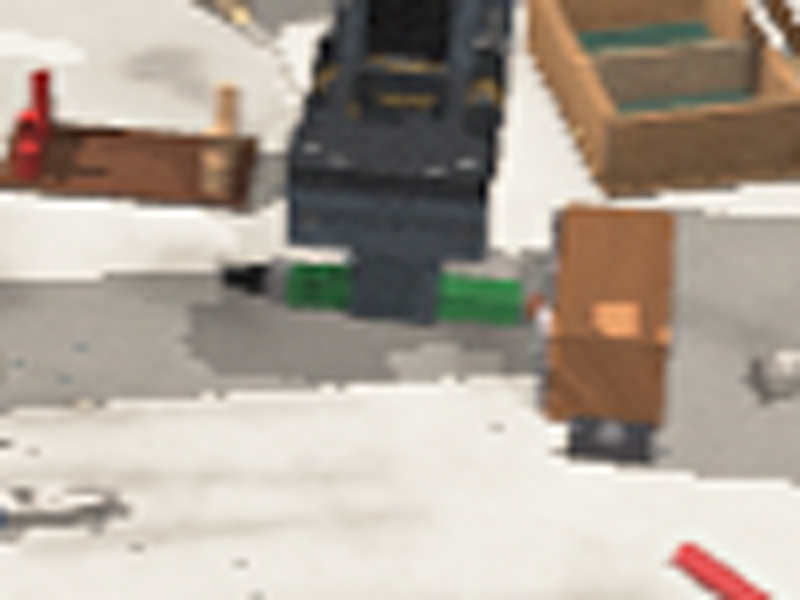

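Call:
drive_tool([
  [1, [0, -0.5, 0], [0, 0, 0]],
  [1, [0, -1, 0], [0, 0, 0]],
  [1, [0, -1.5, 0], [0, 0, 0]],
  [1, [0, -2, 0], [0, 0, 0]],
  [1, [0, -2, 0], [0, 0, 0]],
])

```text
time_s: 9.4
ee_pos: [569.4, 33.1, 21.5]
ee_rot: [179.5, -0.1, -109.5]
force: [-10.8, 6.1, 7.4]
gripper_width: 13.7
```

Call:
drive_tool([
  [1, [0, -0.5, 0], [0, 0, 0]],
  [1, [0, -1, 0], [0, 0, 0]],
  [1, [0, -1.5, 0], [0, 0, 0]],
  [1, [0, -2, 0], [0, 0, 0]],
  [1, [0, -2, 0], [0, 0, 0]],
])

```text
time_s: 9.9
ee_pos: [569.5, 33.0, 21.5]
ee_rot: [179.3, -0.1, -109.5]
force: [-15.1, 8.0, 9.2]
gripper_width: 13.7
```

17 N with the TCP stalled means the hard stop is reached. I'll back off and look.

Call:
drive_tool([
  [1, [0, 2, 0], [0, 0, 0]],
  [1, [0, 5, 0], [0, 0, 0]],
  [1, [0, 15, 0], [0, 0, 0]],
  [1, [0, 30, 0], [0, 0, 0]],
  [1, [0, 42, 0], [0, 0, 0]],
])

```text
time_s: 10.4
ee_pos: [535.9, 45.2, 22.1]
ee_rot: [-179.9, 0.0, -109.5]
force: [1.4, 0.0, -1.2]
gripper_width: 13.9
```

Call:
drive_tool([
  [1, [0, 0, -15], [0, 0, 0]],
  [1, [0, 0, -35], [0, 0, 0]],
  [1, [0, 0, -55], [0, 0, 0]],
  [1, [0, 0, -60], [0, 0, 0]],
  [1, [0, 0, -60], [0, 0, 0]],
])

```text
time_s: 10.9
ee_pos: [536.6, 45.2, 82.7]
ee_rot: [-179.8, 0.0, -109.5]
force: [-0.1, 0.1, -1.2]
gripper_width: 13.9
```

```bash
python3 look.py 5 220 320 130 230 220 320 230 305; python3 go.py 489 176.5 90 -109
```

```text
top green [266 206   3   4  10] [267.  207.5]
top black [262 197  18  12  96] [269.9 202.7]
side green [265 248   9   5  37] [269.1 249.8]
side black [244 230  27   7  81] [256.4 233.5]
t 11.0 pos [535.4  45.1  81.2] rot [ 1.7995e+02 -3.0000e-02 -1.0949e+02] F [-0.6 -0.5 -0.5] w 13.7
shift [-108.4   87.6   -8.8] turn [ 0.001 -0.001 -0.009]
```

View pics/side5.png

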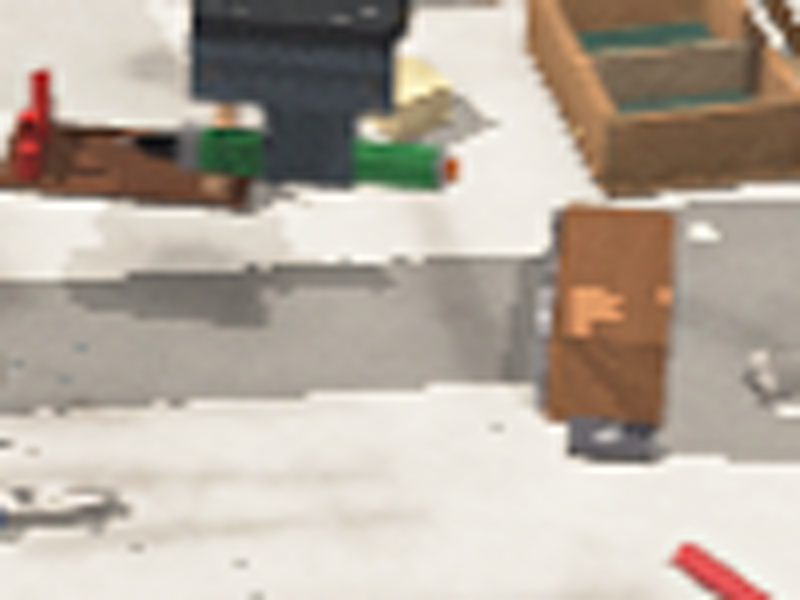

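Call:
drive_tool([
  [1, [-25, 18, -2], [0, 0, 0]],
  [1, [-50, 36, -4], [0, 0, -0.004]],
  [1, [-75, 54, -6], [0, 0, -0.009]],
  [1, [-95, 72, -8], [0, 0, -0.009]],
  [1, [-108, 88, -8], [0, 0, -0.009]],
])

```text
time_s: 11.5
ee_pos: [488.3, 177.7, 88.9]
ee_rot: [179.9, -0.0, -108.9]
force: [0.1, -0.5, -1.1]
gripper_width: 13.8
```

Call:
drive_tool([
  [1, [0, 0, 8], [0, 0, 0]],
  [1, [0, 0, 20], [0, 0, 0]],
  [1, [0, 0, 30], [0, 0, 0]],
  [1, [0, 0, 34], [0, 0, 0]],
  [1, [0, 0, 34], [0, 0, 0]],
])

```text
time_s: 12.0
ee_pos: [488.7, 175.4, 54.7]
ee_rot: [179.9, -0.1, -109.0]
force: [-0.2, 0.4, -0.6]
gripper_width: 13.6
```

```bash
python3 look.py 6 205 275 180 240 200 270 215 267; python3 go.py 487.5 177 54 -109
```

```text
top green [231 219   3   4   9] [231.7 220.6]
top black [222 227  31  13  66] [235.4 230.3]
side green [241 235   9   4  33] [245.4 236.5]
side black [221 215  26   8 179] [233.3 218.2]
t 12.1 pos [489.4 175.9  55.8] rot [-1.8000e+02 -1.0000e-02 -1.0903e+02] F [1.4 0.3 0.2] w 14.0
shift [-0.4  2.2  1.8] turn [-0. -0. -0.]
```

View pics/side6.png

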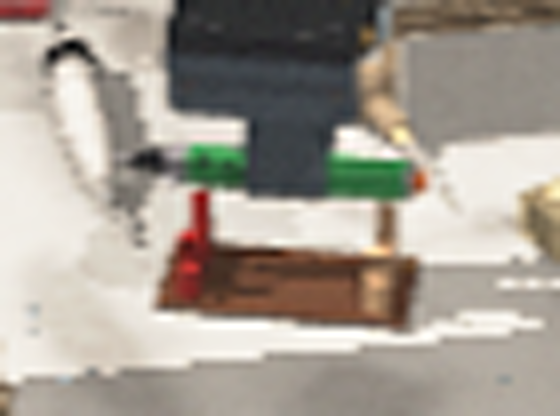

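View pics/top6.png

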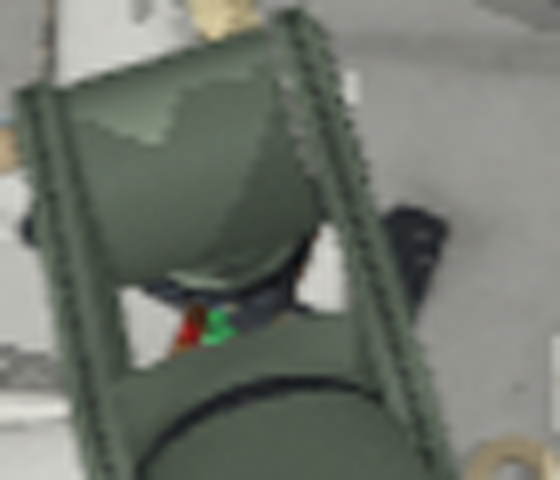

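```bash
python3 - <<'E'
from h import *
from workcell import env
np.set_printoptions(precision=1,suppress=True)
S=env.grab_frame('side');s=env.state();print(s['ee_pos'])
m=mask(S,(45,90,50),(80,255,255),(215,260,228,242))
n,l,st,c=cv2.connectedComponentsWithStats(m)
zc=s['ee_pos'][2]+5
ax=np.array([np.cos(np.radians(-19)),np.sin(np.radians(-19))]);nn=np.array([-ax[1],ax[0]])
for i in range(1,n):
    if st[i,4]<8: continue
    for z in(zc,zc+3.5):
        p=onz(S,c[i],z)[:2];print(st[i],c[i],'z',z,'p',p,'along,lateral vs TCP',(p-s['ee_pos'][:2])@ax,(p-s['ee_pos'][:2])@nn)
# expected barrel ends proj
for a in(-76,-69.5,-52.5,52.5,57.5): print(a,proj(S,[*(s['ee_pos'][:2]+(a+1.5)*ax),zc]))
r=big(mask(S,(5,150,120),(15,255,255),(248,256,230,242)));print('orange',r and (r[0],r[1]))
E
```

```text
[489.5 176.1  56.1]
[224 233   7   5  28] [226.9 234.7] z 61.08531136237461 p [460.  186.8] along,lateral vs TCP -31.38829531915141 0.5466612515019533
[224 233   7   5  28] [226.9 234.7] z 64.58531136237461 p [459.1 181.2] along,lateral vs TCP -30.455838415948744 -5.021301973944584
[241 234  10   5  39] [244.9 236.3] z 61.08531136237461 p [517.6 165.2] along,lateral vs TCP 30.07036498774431 -1.117891385559392
[241 234  10   5  39] [244.9 236.3] z 64.58531136237461 p [516.4 159.7] along,lateral vs TCP 30.750529869695622 -6.67902150811733
-76 [214.2 233.8]
-69.5 [216.1 233.9]
-52.5 [221.1 234.3]
52.5 [252.1 236.7]
57.5 [253.6 236.8]
orange (array([252, 237,   1,   1,   1], dtype=int32), array([252., 237.]))
```

Call:
drive_tool([
  [1, [0, 0, 6], [0, 0, 0]],
  [1, [0, 0, 12], [0, 0, 0]],
  [1, [0, 0, 17], [0, 0, 0]],
  [1, [0, 0, 20], [0, 0, 0]],
  [1, [0, 0, 20], [0, 0, 0]],
])

```text
time_s: 12.65
ee_pos: [488.6, 176.3, 35.3]
ee_rot: [179.9, -0.0, -109.0]
force: [0.2, -0.2, -1.6]
gripper_width: 13.4
```

Call:
drive_tool([
  [1, [0, 0, 2], [0, 0, 0]],
  [1, [0, 0, 4], [0, 0, 0]],
  [1, [0, 0, 6], [0, 0, 0]],
  [1, [0, 0, 7], [0, 0, 0]],
  [1, [0, 0, 7], [0, 0, 0]],
])

```text
time_s: 13.15
ee_pos: [489.0, 176.3, 28.8]
ee_rot: [180.0, -0.0, -109.0]
force: [-1.0, -1.0, -0.7]
gripper_width: 13.8
```

```bash
python3 look.py 7 205 275 180 240 200 270 215 267; python3 go.py 488 176 25 -109
```

```text
top black [222 224  30  13  58] [234.7 227.3]
side green [241 241   9   5  28] [245.2 242.9]
side black [221 215  27  16 280] [234.6 222.9]
t 13.25 pos [489.1 176.4  29. ] rot [-179.99    0.   -108.98] F [-0.4 -0.7 -0.6] w 13.9
shift [0.7 0.9 4. ] turn [-0.  0.  0.]
```

View pics/side7.png

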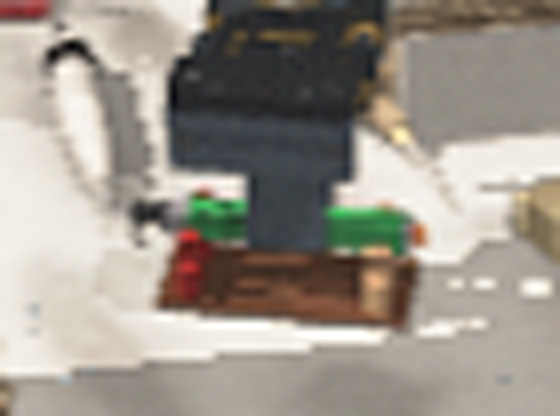

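The side view shows the barrel between the ears: the far ears peek out above it at (205,193) and (380,210), and the near ears are in front. There is no contact force. I'll lower it onto the notch floors.

Call:
drive_tool([
  [1, [0, 0, 1], [0, 0, 0]],
  [1, [0, 0, 2], [0, 0, 0]],
  [1, [0, 0, 3], [0, 0, 0]],
  [1, [0, 0, 3.5], [0, 0, 0]],
  [1, [0, 0, 3.5], [0, 0, 0]],
])

```text
time_s: 13.75
ee_pos: [489.0, 176.3, 25.4]
ee_rot: [180.0, -0.0, -109.0]
force: [-0.1, 0.0, -0.9]
gripper_width: 13.8
```

Call:
drive_tool([
  [1, [0, 0, 0.5], [0, 0, 0]],
  [1, [0, 0, 1], [0, 0, 0]],
  [1, [0, 0, 1], [0, 0, 0]],
  [1, [0, 0, 1], [0, 0, 0]],
  [1, [0, 0, 1], [0, 0, 0]],
])

```text
time_s: 14.25
ee_pos: [489.1, 176.4, 24.4]
ee_rot: [-180.0, -0.0, -109.0]
force: [-0.1, -0.3, -0.6]
gripper_width: 13.9
```

Call:
drive_tool([
  [1, [0, 0, 0.5], [0, 0, 0]],
  [1, [0, 0, 1], [0, 0, 0]],
  [1, [0, 0, 1.5], [0, 0, 0]],
  [1, [0, 0, 1.5], [0, 0, 0]],
  [1, [0, 0, 1.5], [0, 0, 0]],
])

```text
time_s: 14.75
ee_pos: [489.2, 176.4, 24.0]
ee_rot: [-180.0, 0.0, -109.0]
force: [-1.5, -0.9, 8.0]
gripper_width: 13.7
```

Contact at TCP z 24.0 puts the barrel underside at about 22 mm, the notch floor height. I'll release.

Call:
drive_tool([
  [1, [0, 0, -0.8], [0, 0, 0]],
  [1, [0, 0, -0.8], [0, 0, 0]],
  [0.6, [0, 0, -0.8], [0, 0, 0]],
  [0.6, [0, 0, -0.8], [0, 0, 0]],
  [0.6, [0, 0, -0.8], [0, 0, 0]],
])

```text
time_s: 15.25
ee_pos: [489.0, 176.3, 23.5]
ee_rot: [180.0, -0.0, -109.0]
force: [-0.2, 1.0, 0.1]
gripper_width: 34.4
```

Call:
drive_tool([
  [0.6, [0, 0, -0.8], [0, 0, 0]],
  [0.6, [0, 0, -0.8], [0, 0, 0]],
  [0.6, [0, 0, -0.8], [0, 0, 0]],
  [0.6, [0, 0, -5], [0, 0, 0]],
  [0.6, [0, 0, -15], [0, 0, 0]],
])

```text
time_s: 15.75
ee_pos: [488.4, 176.2, 38.6]
ee_rot: [179.9, -0.1, -109.0]
force: [0.5, 0.5, 0.3]
gripper_width: 36.3
```

Call:
drive_tool([
  [0.6, [0, 0, -20], [0, 0, 0]],
  [0.6, [0, 0, -50], [0, 0, 0]],
  [0.6, [0, 0, -80], [0, 0, 0]],
  [0.6, [0, 0, -110], [0, 0, 0]],
  [0.6, [0, 0, -130], [0, 0, 0]],
])

```text
time_s: 16.25
ee_pos: [489.9, 176.7, 172.0]
ee_rot: [-179.8, 0.1, -109.0]
force: [-0.3, 0.6, 0.0]
gripper_width: 36.4
```

```bash
python3 look.py 8 205 275 180 240 200 270 215 267; python3 go.py 360 -150 200 -109
```

```text
top green [232 217   4   7  15] [233.1 220.1]
top black [225 204  26  20 140] [240.  212.8]
side green [224 241  26   7  91] [236.5 243.6]
side orange [252 245   1   1   1] [252. 245.]
side black [206 220   5   3   6] [207.7 220.8]
t 16.35 pos [491.  177.1 172.6] rot [-179.63    0.28 -108.97] F [0.2 0.2 0.7] w 36.3
shift [351.8  17.4 -29.2] turn [-0.006  0.005  0.   ]
```

View pics/side8.png

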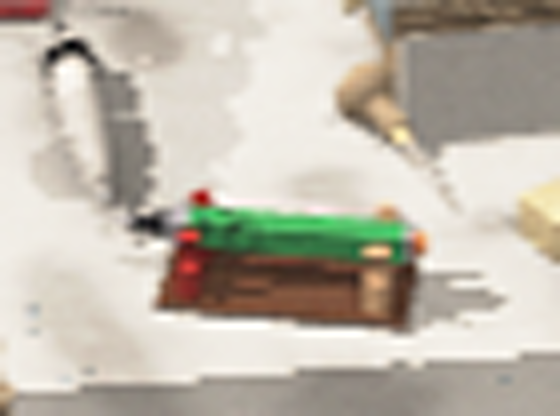

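The scriber lies in both notches with its nose at the red post. I'll move the arm aside for a top check.

Call:
drive_tool([
  [0.6, [45, 5, -5], [0, 0, 0]],
  [0.6, [90, 10, -10], [0, 0, 0]],
  [0.6, [135, 15, -20], [0, 0, 0]],
  [0.6, [180, 20, -30], [0, 0, 0]],
  [0.6, [220, 25, -30], [0, 0, 0]],
])

```text
time_s: 16.85
ee_pos: [392.9, -25.0, 199.1]
ee_rot: [-179.9, -0.0, -109.0]
force: [0.7, -0.4, 0.3]
gripper_width: 36.6
```

Call:
drive_tool([
  [0.6, [40, 0, 0], [0, 0, 0]],
  [0.6, [80, 0, 0], [0, 0, 0]],
  [0.6, [110, 0, 0], [0, 0, 0]],
  [0.6, [120, 0, 0], [0, 0, 0]],
  [0.6, [120, 0, 0], [0, 0, 0]],
])

```text
time_s: 17.35
ee_pos: [354.2, -137.5, 198.3]
ee_rot: [179.9, 0.0, -109.1]
force: [0.1, 0.6, 0.2]
gripper_width: 36.2
```

```bash
python3 look.py 9 205 275 190 235 195 270 225 267;python3 - <<'E'
from h import *
from workcell import env
np.set_printoptions(precision=1,suppress=True)
S=env.grab_frame('side');T=env.grab_frame('top')
ax=np.array([np.cos(np.radians(-19)),np.sin(np.radians(-19))]);c=np.array([489,176.5])
for n,f,b in(('T',T,(220,255,195,240)),('S',S,(210,260,232,256))):
    for nm,lo,hi in(('green',(45,90,50),(80,255,255)),('orange',(5,140,150),(18,255,255)),('black',(0,0,0),(180,255,70))):
        r=big(mask(f,lo,hi,b))
        if r: p=onz(f,r[1],30)[:2]-c;print(n,nm,r[0],'along',p@ax,'lat',p@np.array([-ax[1],ax[0]]))
cv2.imwrite('pics/t9full.png',T['image'][:,:,::-1]);cv2.imwrite('pics/s9full.png',S['image'][:,:,::-1])
print(env.state()['time_s'],env.state()['force'])
E
```

```text
top green [232 202  10  22  71] [236.2 211.9]
top black [230 226   3   2   4] [231.  226.2]
side green [224 241  26   7  90] [236.5 243.6]
side orange [252 245   1   1   1] [252. 245.]
side black [195 225  25  17 117] [209.4 236.2]
T green [231 201  12  23  91] along 4.318295233973977 lat 0.25823013830412334
T orange [241 200   1   1   1] along 55.49316785326003 lat -0.7855094261624593
T black [229 217   3   4   7] along -27.794464370336033 lat 12.780657022482128
S green [224 241  26   7 117] along 1.027831763403505 lat -2.9624629703881453
S orange [252 245   1   1   1] along 55.25039885174742 lat -3.044647554774594
S black [210 232  10  12  91] along -78.82929637285618 lat 28.144827910179018
17.55 [0.2 0.2 0.8]
```

View pics/top9.png

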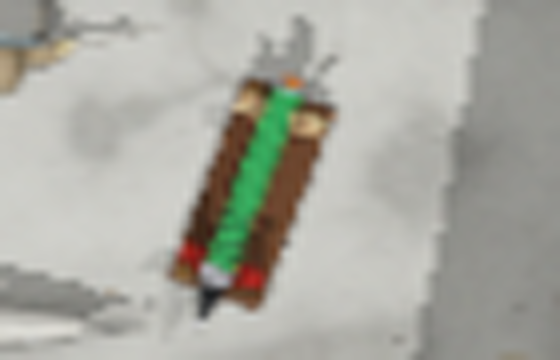

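View pics/side9.png

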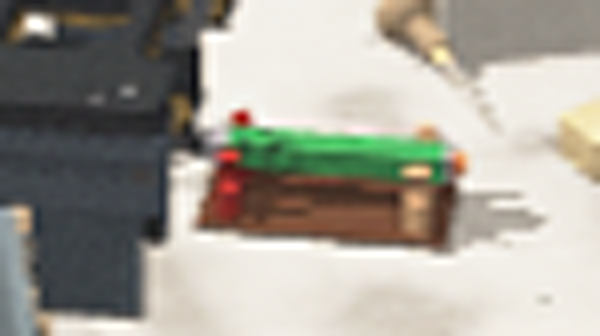

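View pics/s9full.png

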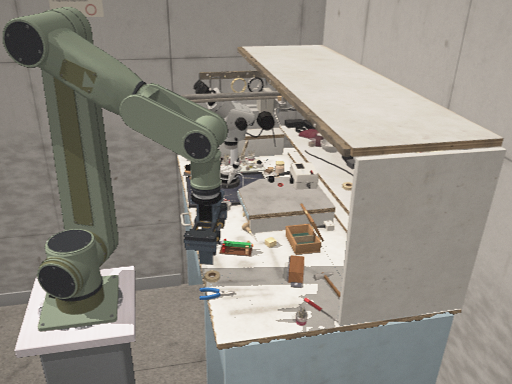

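Top view: the scriber is centred in both notches, with its nose (205,300) past the red post and its button (292,80) past the pale post. All bystanders are in place. I'll hand in.

```bash
python3 -c "
from workcell import env
print(env.job_done())"
```

```text
the job is handed in; nothing more can be done
None
```

The job is handed in, at about 17.6 s of the 54 s allowed. The button was pushed home against the steel plate, and the green scriber now lies in both notches of the tool rest with its nose at the red post's end.

- **Button and point:** Contact showed the catch's force of about 5 N. After roughly 8 mm of travel the arm stalled, and I raised the push to about 17 N with no further movement, so the rod is at its hard stop. In the last pictures the orange button's centre is about 55 mm from the rest's middle, as it should be when fully home. The thin steel point is too fine to see at this resolution, so that it is out is inferred from the button and the hard stop.
- **Lying in the rest:** Contact on lowering put the barrel's underside at about 22 mm, the notch floor height. From above, the barrel is within about 1 mm of the notches' centre line.
- **Disagreement:** The side camera puts the barrel about 3 mm off that line. This view sees the barrel at an angle, and the contact height and both pictures show it seated.
- **Surroundings:** The other tools look untouched in the last pictures, and the arm is well clear of everything.

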